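Check off the copper-veined marbles in order of size

TASK

Check off the three copper-veined marbles in the birch rack: with a fingertip, lightly press the smallest, then the middle-sized, then the largest, each until it has sunk clearly (about 7 mm) on its push-down seat, where it stays. Press gently, in that order, lift no marble out, and leave everything else on the shelf where it is.

Things in the scene. Friction and masses are not known exactly. Their poses are not given: they have to be found in the camera images.
- rack: Varnished birch rack, fixed to the shelf and standing at any yaw: 250 mm long (its x), 64 mm wide (y), 60 mm high; origin at the centre of its underside. Five graded round holes run along its x axis at -90, -45, 0, 45 and 90 mm, growing towards +x; the second and fourth are empty. The marbles sit in the others, each on a push-down cork seat.
- marble_small: The small one of the three: loose dark teal glass marble with copper veins, 28 mm across, origin at its centre (its orientation means nothing). At the start the centre is 58 mm above the shelf, the top 72 mm, 12 mm proud of the rack's upper face.
- marble_middle: The middle one of the three: loose dark teal glass marble with copper veins, 34 mm across, origin at its centre (its orientation means nothing). At the start the centre is 58 mm above the shelf, the top 75 mm, 15 mm proud of the rack's upper face.
- marble_large: The large one of the three: loose dark teal glass marble with copper veins, 40 mm across, origin at its centre (its orientation means nothing). At the start the centre is 58 mm above the shelf, the top 78 mm, 18 mm proud of the rack's upper face.
- hole_small (a point): Centre of the mouth of the small marble's hole (30 mm wide), on the rack's upper face 60 mm above the shelf, at x = -90 mm in the rack's frame.
- hole_middle (a point): Centre of the mouth of the middle marble's hole (36 mm wide), on the rack's upper face 60 mm above the shelf, at x = 0 mm in the rack's frame.
- hole_large (a point): Centre of the mouth of the large marble's hole (42 mm wide), on the rack's upper face 60 mm above the shelf, at x = 90 mm in the rack's frame.
- seat_small (a joint): Sink of the seat under the small marble in m: 0 raised (start), 0.010 at its lower stop. It moves straight down, stays where it is left, takes about 3.5 N to start and 4.5 N (more if pressed fast) near the stop. Sunk by more than 4 mm counts as pressed down; the last of the travel is not needed.
- seat_middle (a joint): Sink of the seat under the middle marble in m: 0 raised (start), 0.010 at its lower stop. It moves straight down, stays where it is left, takes about 3.5 N to start and 4.5 N (more if pressed fast) near the stop. Sunk by more than 4 mm counts as pressed down; the last of the travel is not needed.
- seat_large (a joint): Sink of the seat under the large marble in m: 0 raised (start), 0.010 at its lower stop. It moves straight down, stays where it is left, takes about 3.5 N to start and 4.5 N (more if pressed fast) near the stop. Sunk by more than 4 mm counts as pressed down; the last of the travel is not needed.
- sieve: Loose brass sieve ring, 70 mm across, 22 mm high, beside the rack. Leave alone. Origin at the centre of its underside.
- weight: Loose brass knobbed weight, 36 mm across, 46 mm high, beside the rack. Leave alone. Origin at the centre of its underside.
- bottle: Loose indigo glass bottle, 68 mm across, 160 mm high. Leave alone. Origin at the centre of its underside.
- mug: Loose mustard glazed mug, 80 mm across, 90 mm high, with a handle. Leave alone. Origin at the centre of its underside.
- bookend: Loose black cast iron wedge bookend, 90 x 80 mm, 112 mm high. Leave alone. Origin at the centre of its underside.
- tin: Loose round green tin with steel lid, 73 mm across, 47 mm high. Leave alone. Origin at the centre of its underside.
There are look-alikes about, which are no part of the job. Leave any green or pink look-alike of the marble_large alone.

How it is judged:
On the way, in this order (a step that is already met when the one before it is completed fails the run):
1. the smallest marble is pressed down by the fingers, the other two still raised (contact force between the fingers and marble_small above 0.3 N and value of joint seat_small above 0.004 m and value of joint each of seat_middle, seat_large below 0.003 m).
2. then the middle marble is pressed down by the fingers, the largest still raised (contact force between the fingers and marble_middle above 0.3 N and value of joint each of seat_small, seat_middle above 0.004 m and value of joint seat_large below 0.003 m).
3. then the largest marble is pressed down by the fingers (contact force between the fingers and marble_large above 0.3 N and value of joint each of seat_small, seat_middle, seat_large above 0.004 m).
At the end, for the whole second after the job is handed in: All three seats are sunk by more than 4 mm, each marble lies at rest on its own seat within 5 mm of its hole's axis, and the six other loose things are within 15 mm of where they began (value of joint each of seat_small, seat_middle, seat_large above 0.004 m and horizontal distance between marble_small and hole_small below 0.005 m and horizontal distance between marble_middle and hole_middle below 0.005 m and horizontal distance between marble_large and hole_large below 0.005 m and z of each of marble_small, marble_middle, marble_large in the frame of rack below 0.0555 m and linear speed of each of marble_small, marble_middle, marble_large below 0.02 m/s and distance of each of sieve, weight, bottle, mug, bookend, tin from where it was at the start of the episode below 0.015 m); the robot touches nothing.
It fails at once if the middle or largest marble is pressed before a smaller one (3 mm of sink) ((value of joint seat_middle above 0.003 m and value of joint seat_small below 0.003 m) or (value of joint seat_large above 0.003 m and value of joint any of seat_small, seat_middle below 0.003 m)).
It fails at once if a marble is pressed or struck with more than 20 N (contact force between the fingers and marble_small above 20 N or contact force between the fingers and marble_middle above 20 N or contact force between the fingers and marble_large above 20 N).
It fails at once if a marble is lifted by more than 7 mm or leaves its hole (z of any of marble_small, marble_middle, marble_large in the frame of rack above 0.065 m or horizontal distance between marble_small and hole_small above 0.008 m or horizontal distance between marble_middle and hole_middle above 0.008 m or horizontal distance between marble_large and hole_large above 0.008 m).
It fails at once if another thing on the shelf is moved by more than 15 mm (distance of any of sieve, weight, bottle, mug, bookend, tin from where it was at the start of the episode above 0.015 m).
It also fails if it takes over 38 s, if anything falls off the work surface, if the arm or the gripper's body presses on something with over 40 N, if the wrist force passes 120 N, or if a joint passes its speed limit or range.

ROBOT

A 6-joint arm with a two-finger parallel gripper is mounted at the origin on the work surface. World frame = base frame: x ahead of the robot, y to its left, z up, the work surface at z = 0. Lengths are in m, angles in rad, forces in N, time in s.
With the tool pointing down it reaches from about 0.4 to 0.825 m from the base axis. Payload 7 kg.
Tool frame: the origin (TCP) lies between the finger pads; the fingertips stand 25 mm ahead of it and the grasp point (between the pads) lies 6 mm ahead of it (bot.nose_length is the distance from the TCP to the fingertips, in m); z points along the fingers, y is the direction in which the jaws open and shut (so a half turn about z gives the same grasp; the last joint's range is limited). The gripper opens to 88 mm and grips with 3 to 60 N. Pads are 19 mm wide; open, the fingers measure 130 mm over their backs; the gripper's body (78 mm by 193 mm) begins 47 mm behind the grasp point.
Start: joints at [0.288, 0.359, 0.012, 0, -1.224, -0.288], TCP at [0.675, -0, 0.252] pointing down, gripper open.
Joint ranges: [-3.07, 3.07], [-1.43, 2.12], [-1.02, 1.25], [-3.03, 1.67], [-3.05, -0], [-3.03, 3.03]. Speed limits (rad/s): [2.39, 2.39, 3.01, 3.14, 3.14, 3.14].

INTERFACE

Orientations are given as [roll, pitch, yaw] about the fixed x, y, z axes, in that order (R = Rz(yaw) Ry(pitch) Rx(roll)).
In Python, from plant import bot, camera, recognise, spot_point gives the robot as it stands. The module is installed in compiled form; this text tells all that it offers.
- The arm moves only by the tool apply_moves, never from a script. Its argument "deltas" is a list of rows, each an object with "translation": the shift along the tool's x, y, z scaled (see below), a list of three; "twist": the turn, a rotation vector about the tool's x, y, z scaled (see below), a list of three; "claw": the opening, from 0 (shut) to 1 (fully open). A call has 1 to 20 rows; each row shifts and turns the commanded pose from where the row before left it, along the tool's axes as they then stand; what a row does not reach is not made up. The controller multiplies each number of a shift by 300 mm and each number of a turn by 180 degrees. A row lasts 1/8 s, in which the tool goes at most 62.5 mm and 10.7 degrees, less where a joint would pass 70% of its speed; a pose out of reach is approached as far as the arm can. A call with a number of a shift or a turn outside -1 to 1 is refused whole. A call with a gripper value outside its range is refused whole. The fingers move at their own pace and stop on an object; "grip_force" is the grip in N (left out, the last holds). Time passes only in rows, so rows that do not move let the fingers close. It gives the time, the measured TCP pose, the force and the opening at its end, in the units of the state.
- bot.read_state(): the state, without advancing time (a new reading comes with each control period).
- camera(name): name is "scene" or "side" or "wrist"; returns a dict with "pixels" (480x640x3 uint8, red, green, blue), "intrinsics" (3x3 intrinsics, pixels), "k1" (the pictures are not rectified: a ray, as slopes to the right and down, at radius r is drawn at 1 + k1 r^2 times it, then the intrinsics apply), "cam_to_world" (4x4, takes a point from camera to world coordinates); the wrist camera has in their place "mount" (4x4, takes a point from camera to tool coordinates, whose origin is the TCP and whose axes are the flange's). Camera axes: x right, y down, z forward; pixel columns grow to the right and rows downward; lengths in m; the calibration is good to about 2 mm. A picture is of the moment at which its call begins: read the wrist's pose just before it. There is no depth.
- bot.job_done(): hands the job in, once; it reports no verdict.
Trained networks look in the newest picture that a camera, given by its name, has taken for a name from the list of things; names that differ only in an ending like _2 or _b are one class to them, and where a whole thing is asked for, a point or a joint stands for the part that bears it (a point fixed in the world has none). Each returns a list of dicts, best first, with "confidence" (0 to 1); they miss things now and then, are a little off and sometimes report something else, mostly with a low value. They report only what shows in the picture. A call takes as long as a camera call. They do not tell look-alikes from the thing itself.
- recognise(camera, thing): "at" ([x, y, z] in m, in world coordinates, good to about 4 mm: the middle of the surface that is visible of it).
- spot_point(camera, thing): "at" ([x, y, z] in m, in world coordinates, good to about 4 mm: a listed point, or the origin of a listed thing).
The state is a dict: "time": time; "joints": joint angles; "qd": joint speeds; "tau": joint torques, N m; "tool_pos": TCP position; "orientation": TCP orientation; "contact_force": force on the tool from outside, world axes, zero at the start; "wrist_torque": the same for the moment, N m; "finger_gap": opening from 0.0 (shut) to 1.0 (fully open).
Only numpy, scipy, OpenCV 4.12 (cv2) and the standard library are available. Lean on these libraries where they do the work, as an engineer would, in place of code of your own. Each camera call takes 0.05 s, during which the arm holds its last target. There are 200 camera calls.

## Working session

There is one attempt and no reset: what is moved stays moved. The work goes in short steps, Python scripts to look and compute and a tool call to move; the robot and the scene stay as the last step left them, time stands still between calls to the robot, and variables do not carry over. Pictures are saved under pics/ and viewed, about 8 in all and at most 12, crops included, and the job is handed in when it is done.

Besides the shell and the picture viewer there is one more tool, called after "Emit:" as a command line: name --argument value ..., lists and objects as JSON in quotes. apply_moves: Moves the arm, as the interface text tells. Shifts and turns lie within -1 to 1; 1 stands for 300 mm of shift or 180 degrees of turn. Its arguments: {"type":"object","properties":{"deltas":{"type":"array","items":{"type":"object","properties":{"translation":{"type":"array","items":{"type":"number","minimum":-1,"maximum":1}},"twist":{"type":"array","items":{"type":"number","minimum":-1,"maximum":1}},"claw":{"type":"number"}}}},"grip_force":{"type":"number"}},"required":["deltas"]}

```bash
mkdir -p pics; python3 - <<'E'
from plant import bot,camera,recognise,spot_point
import cv2,numpy as np
for c in ["scene","side"]:
    d=camera(c); cv2.imwrite(f"pics/{c}0.png",d["pixels"][:,:,::-1])
    for t in ["marble_small","marble_middle","marble_large","hole_small","hole_middle","hole_large","rack","bottle","mug","bookend","tin","sieve","weight"]:
        print(c,t,[(np.round(r["at"],3).tolist(),round(r["confidence"],2)) for r in spot_point(c,t)][:4])
s=bot.read_state();print(s["time"],s["tool_pos"],s["orientation"],s["contact_force"],bot.nose_length)
E
```

```text
scene marble_small [([0.491, -0.076, 0.058], 0.64)]
scene marble_middle [([0.538, 0.002, 0.055], 0.81)]
scene marble_large [([0.573, 0.087, 0.059], 0.65), ([0.674, 0.123, 0.021], 0.45)]
scene hole_small [([0.493, -0.075, 0.059], 0.57)]
scene hole_middle [([0.533, 0.004, 0.06], 0.85)]
scene hole_large [([0.574, 0.087, 0.059], 0.88), ([0.491, -0.075, 0.059], 0.2)]
scene rack [([0.53, 0.004, -0.002], 0.94)]
scene bottle [([0.57, 0.404, -0.0], 0.81), ([0.627, 0.005, -0.002], 0.31)]
scene mug [([0.593, -0.393, 0.001], 0.67)]
scene bookend []
scene tin [([0.402, -0.288, -0.001], 0.87), ([0.534, 0.001, 0.054], 0.21)]
scene sieve [([0.424, -0.002, 0.001], 0.91)]
scene weight [([0.63, 0.008, -0.002], 0.76)]
side marble_small [([0.571, 0.086, 0.056], 0.69), ([0.496, -0.078, 0.059], 0.46)]
side marble_middle [([0.531, 0.002, 0.059], 0.74)]
side marble_large [([0.565, 0.186, 0.02], 0.91), ([0.472, 0.184, 0.019], 0.81), ([0.671, 0.12, 0.021], 0.76), ([0.57, 0.085, 0.053], 0.51)]
side hole_small [([0.495, -0.078, 0.063], 0.73)]
side hole_middle [([0.532, 0.008, 0.06], 0.89)]
side hole_large [([0.579, 0.088, 0.06], 0.7), ([0.492, -0.077, 0.056], 0.58)]
side rack [([0.534, 0.003, -0.001], 0.66), ([0.531, 0.005, 0.06], 0.28)]
side bottle [([0.568, 0.409, -0.0], 0.85)]
side mug [([0.591, -0.394, 0.001], 0.87)]
side bookend [([0.403, 0.319, -0.003], 0.96), ([0.529, 0.005, 0.06], 0.57)]
side tin [([0.4, -0.283, -0.003], 0.75), ([0.532, 0.001, 0.062], 0.29)]
side sieve [([0.427, -0.003, -0.002], 0.72)]
side weight [([0.626, 0.008, 0.001], 0.47)]
1.4 [ 6.74983005e-01 -1.59449681e-05  2.51581043e-01] [-3.14158275e+00 -3.57075144e-05 -1.57075420e+00] [ 1.05469089 -0.17467611  0.22565472] 0.025
```

View pics/scene0.png

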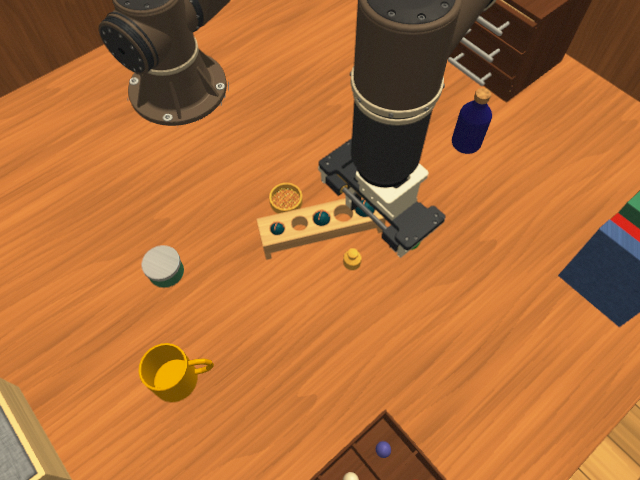

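View pics/side0.png

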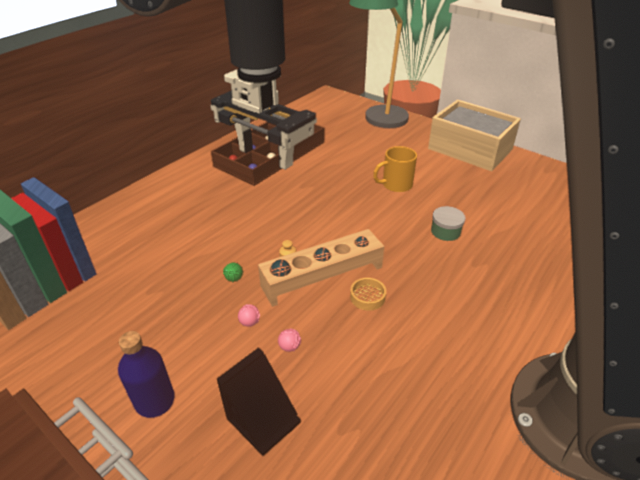

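Emit:
apply_moves --deltas '[{"translation": [0, 0.08, 0], "twist": [0, 0, 0], "claw": 0}, {"translation": [-0.013, 0.13, 0], "twist": [0, 0, 0], "claw": 0}, {"translation": [0, 0.13, 0], "twist": [0, 0, 0], "claw": 0}, {"translation": [0, 0.13, 0], "twist": [0, 0, 0], "claw": 0}, {"translation": [0, 0, 0], "twist": [0, 0, 0], "claw": 0}, {"translation": [0, 0, 0], "twist": [0, 0, 0], "claw": 0}]' --grip_force 5

```text
time: 2.15
tool_pos: [0.5345, 0.004, 0.2521]
orientation: [-3.14, 0.0, -1.57]
contact_force: [0.4, -0.1, -0.3]
finger_gap: 0.379
```

```bash
cat > h.py <<'E'
from plant import bot,camera,recognise,spot_point
import cv2,numpy as np
from scipy.spatial.transform import Rotation as R
def pose():
    s=bot.read_state();T=np.eye(4);T[:3,:3]=R.from_euler("xyz",s["orientation"]).as_matrix();T[:3,3]=s["tool_pos"];return s,T
def ray(d,C,uv,z):
    k=d["k1"];K=np.array(d["intrinsics"])
    p=cv2.undistortPoints(np.array([[uv]],float),K,np.array([k,0,0,0.]))[0,0]
    v=C[:3,:3]@[p[0],p[1],1];return C[:3,3]+v*(z-C[2,3])/v[2]
def pix(d,C,P):
    P=np.linalg.inv(C)@np.append(P,1)
    return cv2.projectPoints(P[:3].reshape(1,1,3),np.zeros(3),np.zeros(3),np.array(d["intrinsics"]),np.array([d["k1"],0,0,0.]))[0].ravel()
E
python3 - <<'E'
from h import *
s,T=pose();d=camera("wrist");C=T@np.array(d["mount"])
print(s["time"],s["tool_pos"],s["orientation"],s["contact_force"],s["finger_gap"])
im=d["pixels"][:,:,::-1].copy();cv2.imwrite("pics/w1.png",im)
for n,x in zip(["small","middle","large"],[-.09,0,.09]):
    for p in ["hole_","marble_"]:
        print(p+n,[(np.round(r["at"],4).tolist(),round(r["confidence"],2)) for r in spot_point("wrist",p+n)])
    print(pix(d,C,[.533+x*.4415,.004+x*.897,.058]))
E
```

```text
2.15 [0.53454409 0.00404254 0.25213397] [-3.14024060e+00  2.78543259e-04 -1.57042087e+00] [ 0.40539567 -0.1420658  -0.27550738] 0.378598333135651
hole_small [([0.4928, -0.0749, 0.0609], 0.76)]
marble_small [([0.4985, -0.0783, 0.0572], 0.57)]
[368.36689412 143.25117385]
hole_middle [([0.5281, 0.0046, 0.0662], 0.73)]
marble_middle [([0.5314, 0.0047, 0.0538], 0.68)]
[326.01576715 226.73635686]
hole_large [([0.5743, 0.0873, 0.0536], 0.41)]
marble_large [([0.56, 0.188, 0.018], 0.83), ([0.5731, 0.0838, 0.0541], 0.74), ([0.4645, 0.1858, 0.0187], 0.6)]
[288.83924886 300.02945634]
```

View pics/w1.png

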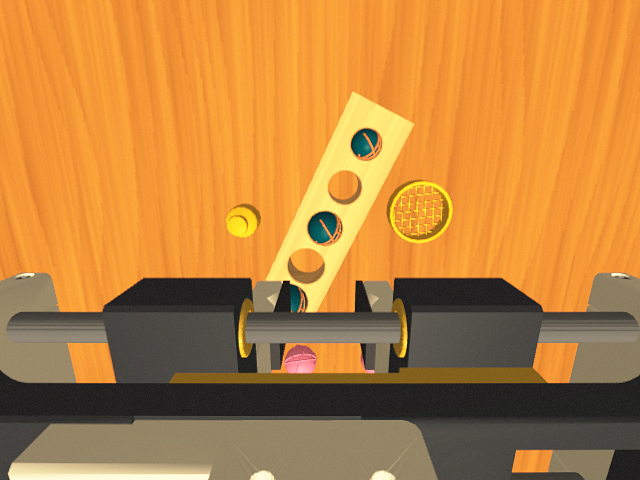

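Emit:
apply_moves --deltas '[{"translation": [0.09, 0.045, 0], "twist": [0, 0, 0], "claw": 0}, {"translation": [0.09, 0.045, 0.05], "twist": [0, 0, 0], "claw": 0}, {"translation": [0.09, 0.045, 0.1], "twist": [0, 0, 0], "claw": 0}, {"translation": [0, 0, 0.12], "twist": [0, 0, 0], "claw": 0}, {"translation": [0, 0, 0.12], "twist": [0, 0, 0], "claw": 0}, {"translation": [0, 0, 0.06], "twist": [0, 0, 0], "claw": 0}, {"translation": [0, 0, 0], "twist": [0, 0, 0], "claw": 0}, {"translation": [0, 0, 0], "twist": [0, 0, 0], "claw": 0}]'

```text
time: 3.5
tool_pos: [0.4941, -0.0771, 0.1173]
orientation: [-3.141, -0.0, -1.571]
contact_force: [-0.7, -0.9, 0.5]
finger_gap: 0.007
```

```bash
python3 - <<'E'
from h import *
s,T=pose();print(s["time"],s["tool_pos"],s["orientation"],s["contact_force"],s["finger_gap"])
a=camera("side")["pixels"][:,:,::-1];b=camera("scene")["pixels"][:,:,::-1]
f=lambda i,r:cv2.resize(i[r[0]:r[1],r[2]:r[3]],(400,400))
cv2.imwrite("pics/p2.png",np.hstack([f(a,(150,310,260,420)),f(b,(140,300,200,360))]))
E
```

```text
3.5 [ 0.49414448 -0.07709575  0.11725854] [-3.14080099e+00 -1.05425478e-04 -1.57056038e+00] [-0.68109853 -0.90609928  0.49282933] 0.006759457632535864
```

View pics/p2.png

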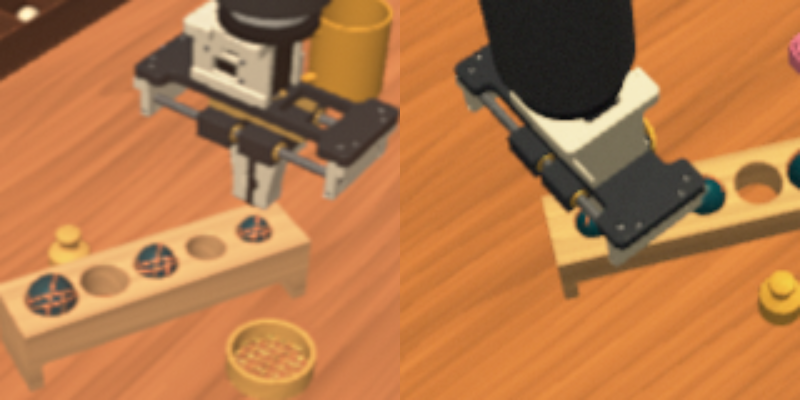

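Emit:
apply_moves --deltas '[{"translation": [0, 0, 0.03], "claw": 0, "twist": [0, 0, 0]}, {"translation": [0, 0, 0.02], "claw": 0, "twist": [0, 0, 0]}, {"translation": [0, 0, 0.01], "claw": 0, "twist": [0, 0, 0]}, {"translation": [0, 0, 0.005], "claw": 0, "twist": [0, 0, 0]}, {"translation": [0, 0, 0.005], "claw": 0, "twist": [0, 0, 0]}, {"translation": [0, 0, 0.005], "claw": 0, "twist": [0, 0, 0]}, {"translation": [0, 0, 0], "claw": 0, "twist": [0, 0, 0]}]'

```text
time: 4.47
tool_pos: [0.4937, -0.0771, 0.0942]
orientation: [-3.141, 0.0, -1.571]
contact_force: [0.1, -0.6, 2.4]
finger_gap: 0.007
```

Emit:
apply_moves --deltas '[{"translation": [0, 0, 0.005], "claw": 0, "twist": [0, 0, 0]}, {"translation": [0, 0, 0.005], "claw": 0, "twist": [0, 0, 0]}, {"translation": [0, 0, 0.004], "claw": 0, "twist": [0, 0, 0]}, {"translation": [0, 0, 0], "claw": 0, "twist": [0, 0, 0]}]'

```text
time: 4.97
tool_pos: [0.4934, -0.0771, 0.0897]
orientation: [3.141, -0.0, -1.571]
contact_force: [-0.5, -0.3, 2.5]
finger_gap: 0.002
```

Emit:
apply_moves --deltas '[{"translation": [0, 0, -0.03], "claw": 0, "twist": [0, 0, 0]}, {"translation": [0, 0, -0.07], "claw": 0, "twist": [0, 0, 0]}, {"translation": [-0.07, -0.035, 0], "claw": 0, "twist": [0, 0, 0]}, {"translation": [-0.13, -0.065, 0], "claw": 0, "twist": [0, 0, 0]}, {"translation": [-0.073, -0.035, 0], "claw": 0, "twist": [0, 0, 0]}, {"translation": [0, 0, 0], "claw": 0, "twist": [0, 0, 0]}]'

```text
time: 5.72
tool_pos: [0.5344, 0.006, 0.1198]
orientation: [3.141, -0.0, -1.569]
contact_force: [-1.7, -0.3, -0.0]
finger_gap: 0.005
```

```bash
python3 - <<'E'
from h import *
s,T=pose();print(s["time"],s["tool_pos"],s["contact_force"],s["finger_gap"])
a=camera("side")["pixels"][:,:,::-1];b=camera("wrist")["pixels"][:,:,::-1]
cv2.imwrite("pics/p3.png",np.hstack([cv2.resize(a[150:310,260:420],(400,400)),cv2.resize(b,(400,400))]))
E
```

```text
5.725 [0.53439697 0.00604906 0.11979094] [-1.72864838 -0.25302509 -0.02397224] 0.0049242073224922195
```

View pics/p3.png

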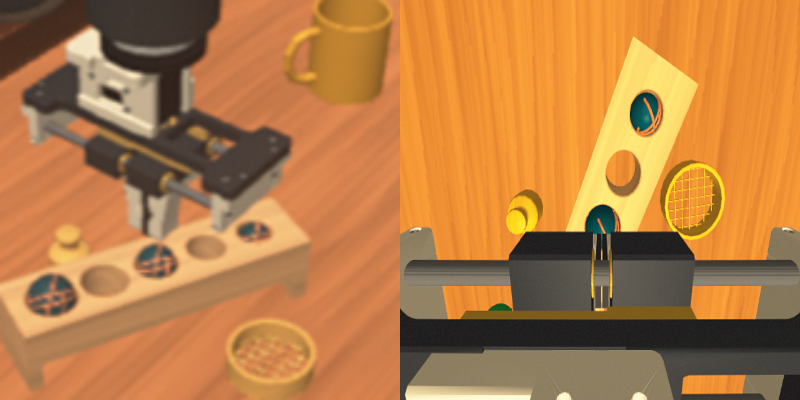

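Emit:
apply_moves --deltas '[{"translation": [0.003, 0, 0.03], "claw": 0, "twist": [0, 0, 0]}, {"translation": [0, 0, 0.02], "claw": 0, "twist": [0, 0, 0]}, {"translation": [0, 0, 0.01], "claw": 0, "twist": [0, 0, 0]}, {"translation": [0, 0, 0.005], "claw": 0, "twist": [0, 0, 0]}, {"translation": [0, 0, 0.005], "claw": 0, "twist": [0, 0, 0]}, {"translation": [0, 0, 0.005], "claw": 0, "twist": [0, 0, 0]}, {"translation": [0, 0, 0.005], "claw": 0, "twist": [0, 0, 0]}, {"translation": [0, 0, 0.005], "claw": 0, "twist": [0, 0, 0]}, {"translation": [0, 0, 0.004], "claw": 0, "twist": [0, 0, 0]}, {"translation": [0, 0, 0], "claw": 0, "twist": [0, 0, 0]}]'

```text
time: 7.08
tool_pos: [0.5339, 0.0039, 0.093]
orientation: [3.141, -0.0, -1.571]
contact_force: [-0.0, -0.4, 3.2]
finger_gap: 0.009
```

Emit:
apply_moves --deltas '[{"translation": [0, 0, -0.03], "claw": 0, "twist": [0, 0, 0]}, {"translation": [0, 0, -0.07], "claw": 0, "twist": [0, 0, 0]}, {"translation": [-0.07, -0.035, 0], "claw": 0, "twist": [0, 0, 0]}, {"translation": [-0.13, -0.062, 0], "claw": 0, "twist": [0, 0, 0]}, {"translation": [-0.072, -0.035, 0], "claw": 0, "twist": [0, 0, 0]}, {"translation": [0, 0, 0], "claw": 0, "twist": [0, 0, 0]}]'

```text
time: 7.82
tool_pos: [0.574, 0.0873, 0.1224]
orientation: [3.141, -0.0, -1.569]
contact_force: [-0.8, 0.1, -0.3]
finger_gap: 0.003
```

```bash
python3 - <<'E'
from h import *
s,T=pose();print(s["time"],s["tool_pos"],s["contact_force"],s["finger_gap"])
a=camera("side")["pixels"][:,:,::-1];b=camera("scene")["pixels"][:,:,::-1]
cv2.imwrite("pics/p4.png",np.hstack([cv2.resize(a[150:310,250:410],(400,400)),cv2.resize(b[140:300,220:380],(400,400))]))
E
```

```text
7.825 [0.57404138 0.08734956 0.12241764] [-0.78849387  0.06245811 -0.26361613] 0.00296573089857595
```

View pics/p4.png

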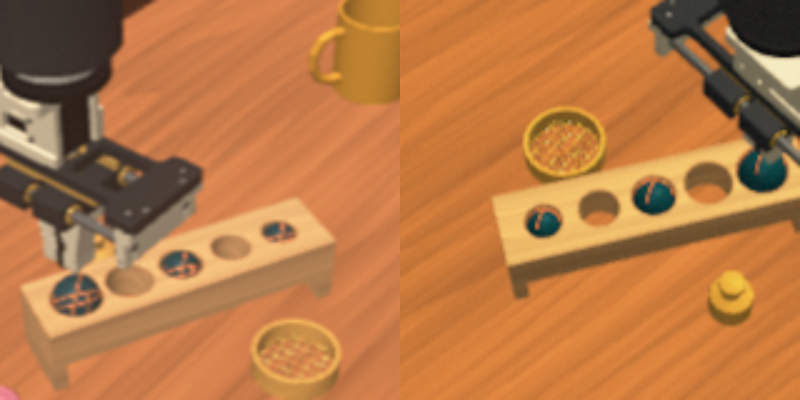

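Emit:
apply_moves --deltas '[{"translation": [0.001, 0, 0.03], "claw": 0, "twist": [0, 0, 0]}, {"translation": [0, 0, 0.02], "claw": 0, "twist": [0, 0, 0]}, {"translation": [0, 0, 0.008], "claw": 0, "twist": [0, 0, 0]}, {"translation": [0, 0, 0.005], "claw": 0, "twist": [0, 0, 0]}, {"translation": [0, 0, 0.005], "claw": 0, "twist": [0, 0, 0]}, {"translation": [0, 0, 0.005], "claw": 0, "twist": [0, 0, 0]}, {"translation": [0, 0, 0.005], "claw": 0, "twist": [0, 0, 0]}, {"translation": [0, 0, 0.005], "claw": 0, "twist": [0, 0, 0]}, {"translation": [0, 0, 0.005], "claw": 0, "twist": [0, 0, 0]}, {"translation": [0, 0, 0], "claw": 0, "twist": [0, 0, 0]}]'

```text
time: 9.18
tool_pos: [0.5735, 0.0852, 0.0966]
orientation: [3.141, -0.0, -1.571]
contact_force: [-0.5, -0.5, 2.2]
finger_gap: 0.002
```

Emit:
apply_moves --deltas '[{"translation": [0, 0, 0.003], "claw": 0, "twist": [0, 0, 0]}, {"translation": [0, 0, 0], "claw": 0, "twist": [0, 0, 0]}, {"translation": [0, 0, -0.03], "claw": 0, "twist": [0, 0, 0]}, {"translation": [0, 0, -0.1], "claw": 0, "twist": [0, 0, 0]}, {"translation": [0, 0, -0.15], "claw": 0, "twist": [0, 0, 0]}, {"translation": [0, -0.1, -0.15], "claw": 0, "twist": [0, 0, 0]}, {"translation": [0, -0.1, 0], "claw": 0, "twist": [0, 0, 0]}, {"translation": [0, 0, 0], "claw": 0, "twist": [0, 0, 0]}]'

```text
time: 10.18
tool_pos: [0.6346, 0.0851, 0.2249]
orientation: [3.142, 0.0, -1.572]
contact_force: [0.3, -1.2, -1.0]
finger_gap: 0.007
```

```bash
python3 - <<'E'
from h import *
s,T=pose();print(s["time"],s["tool_pos"],s["contact_force"])
a=camera("side")["pixels"][:,:,::-1];o=cv2.imread("pics/side0.png")
cv2.imwrite("pics/p5.png",np.hstack([cv2.resize(i[180:340,230:390],(400,400),interpolation=cv2.INTER_CUBIC) for i in (o,a)]))
E
```

```text
10.175 [0.63462197 0.08511705 0.22487459] [ 0.27123329 -1.16665397 -0.9921286 ]
```

View pics/p5.png

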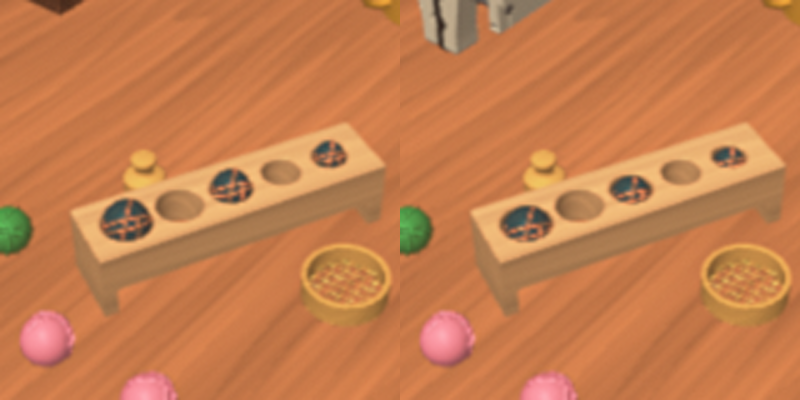

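Side by side with the start picture, all three marbles have sunk: the large one at (526,224), the middle at (631,189) and the small at (729,157). The sieve, weight and look-alikes in view haven't moved.

```bash
python3 -c "
from plant import bot
print(bot.job_done())"
```

```text
the job is handed in; nothing more can be done
None
```

I pressed the small, then the middle, then the large marble with the closed fingertips, raised the arm clear and handed the job in after about 10 s. The hand-in gives no verdict.

- **Sink:** fingertip heights put each marble about 7 mm down. That is calculated from the stated start heights, because the seats can't be read directly.
- **Force:** the wrist readings, taken at the end of press calls, were 2.2 to 3.2 N with about 1 N of noise. They lie a little below the stated 3.5 to 4.5 N, and I did not record the peak while each seat was moving. The 20 N limit should be well clear.
- **Last picture:** compared with the start, all three marbles sit clearly lower and centred in their holes. The sieve, weight and look-alikes in the crop haven't moved. The bottle, mug, bookend and tin were not in that crop; the arm stayed well away from them.

No check failed.

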